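Set the rinsed spice bottle mouth down on its drying peg

TASK

The rinsed, uncapped spice bottle is lying on the black trivet. Turn it mouth down and lower it, without dropping it, over the slim peg of the two drying stands until its rim rests on the stand's foot, then let go. Leave the clay pot, plate, saucepan and bottle cap where they are.

Things in the scene. Friction and masses are not known exactly. Their poses are not given: they have to be found in the camera images.
- bottle: Empty white plastic bottle, 70 g, lying loose on the trivet, mouth to the robot's left at a varying slant. Square body 44 x 44 mm, 95 mm long, then a round open neck 25 mm long; 120 mm in all, walls 3 mm. Origin: mid-length, on the side face it lies on, 22 mm off the long axis. x runs along it to the mouth (bottom at x = -60 mm, shoulder +35, rim +60); z is up as it lies.
- bottle_mouth (a point): Centre of the bottle's rim, on its long axis (60, 0, 22 mm in the bottle's frame). Neck 40 mm outside, 32 mm clear opening; the inside is 116 mm deep from the rim.
- trivet: Black silicone trivet, a disc 190 mm across and 10 mm thick lying on the counter, fixed. Origin: centre of its underside.
- slim_stand: Drying stand with the slim peg, fixed: round dark-wood foot 100 mm across and 12 mm high with an upright pale-wood peg 20 mm in diameter, tapered over its last 12 mm, its tip 92 mm above the counter. Origin: centre of the foot's underside, z up along the peg.
- slim_stand_seat (a point): On the slim peg's axis, at the foot's upper face (12 mm above the counter), where the bottle's rim comes to rest.
- wide_stand: The other drying stand, fixed, for mugs: same foot, but a peg 44 mm in diameter with its tip 72 mm above the counter, too thick for the bottle. Origin: centre of the foot's underside. The two stands may have changed places.
- clay_pot: Bystander: lidded clay pot, 176 mm across, 142 mm high. Origin: centre of its underside.
- plate: Bystander: white porcelain plate, 200 mm across, 22 mm high. Origin: centre of its underside.
- saucepan: Bystander: small aluminium saucepan, 140 mm across, 70 mm high, black handle reaching 220 mm from its centre along its y axis. Origin: centre of its underside.
- cap: Bystander: the bottle's black twist cap, 50 mm across, 22 mm high. Origin: centre of its underside.
There are look-alikes about, which are no part of the job. There is more than one size of the bottle; the one meant has the size given above.

How it is judged:
By the outcome, as a careful person would: the job done as asked, in the order asked, and still so for the second after the job is handed in, with the robot touching nothing.
It also fails if it takes over 46 s, if anything falls off the work surface, if the arm or the gripper's body presses on something with over 40 N, if the wrist force passes 120 N, or if a joint passes its speed limit or range.

ROBOT

A 6-joint arm with a two-finger parallel gripper is mounted at the origin on the work surface. World frame = base frame: x ahead of the robot, y to its left, z up, the work surface at z = 0. Lengths are in mm, angles in rad, forces in N, time in s.
With the tool pointing down it reaches from about 325 to 875 mm from the base axis. Payload 4.4 kg.
Tool frame: the origin (TCP) lies on the centre line of the jaws, within the pads' length; the fingertips stand ahead of it and the grasp point (between the pads) lies 6 mm ahead of it (ctrl.tcp_to_tips is the z of the fingertips in the tool frame, in mm); z points along the fingers, y is the line along which they close (so a half turn about z gives the same grasp; the last joint's range is limited). The gripper opens to 85 mm and grips with 20 to 120 N. Pads are 22 mm wide; open, the fingers measure 114 mm over their backs; the gripper's body (76 mm by 85 mm) begins 54 mm behind the grasp point. The pads swing forward as they close: fully open they stand 13 mm farther back than shut.
Start: joints at [-1.29, 0.207, 1.542, -0, 1.393, -0.15], TCP at [240.107, -522.471, 256.282] pointing down, gripper open.
Joint ranges: [-2.73, 2.73], [-0.86, 2.22], [0.23, 2.46], [-1.11, 4.25], [0.08, 2.63], [-2.82, 2.82]. Speed limits (rad/s): [2.79, 2.79, 3.14, 3.14, 3.14, 3.14].

INTERFACE

Orientations are given as a 3x3 rotation matrix whose columns are the frame's x, y, z axes.
In Python, from plant import ctrl, sensors, optics gives the robot as it stands. Calls block until the motion is done:
- ctrl.move_ptp(position, orientation): joint-space move of the TCP to a pose.
- ctrl.move_l(position, rot=None, vel=150, threshold=None): straight line of the TCP; rot=None keeps the orientation; vel is the mean speed in mm/s. With threshold (N) it stops when the force on the tool has changed by that much, and returns True; else False.
- ctrl.set_joints(angles): joint-space move.
- ctrl.gripper_to(opening, force=None): finger opening in mm; force is the grip in N (None keeps the last); returns when the fingers have stopped.
- ctrl.hold(seconds).
- ctrl.solve_ik(position, orientation): joint angles nearest the present ones, or None.
- sensors.read_state(): the state.
- optics.grab_frame(name): name is "side" or "top" or "wrist"; returns (picture, depth): 400x640x3 uint8, red, green, blue; 400x640 float32, mm along the optical axis (not along the pixel's ray), 0 where there is no reading.
- optics.camera_params(name): a dict with "mtx" (3x3 intrinsics, pixels), "k1" (the pictures are not rectified: a ray, as slopes to the right and down, at radius r is drawn at 1 + k1 r^2 times it, then the intrinsics apply), "R" (3x3) and "t" (3): a world point X has camera coordinates R X + t; the wrist camera has in their place "T_tool_cam" (4x4, takes a point from camera to tool coordinates, whose origin is the TCP and whose axes are the flange's). Camera axes: x right, y down, z forward; pixel columns grow to the right and rows downward; lengths in mm; the calibration is good to about 2 mm. A picture is of the moment at which its call begins: read the wrist's pose just before it. camera_params takes no time and is no camera call.
A pose or a line that the arm cannot do raises ctrl.MotionError and nothing moves.
- ctrl.finish_job(): hands the job in; it is judged then, once.
The state is a dict: "t": time; "q": joint angles; "qvel": joint speeds; "tau": joint torques, N m; "eef_pos": TCP position; "eef_rot": TCP orientation; "force": force on the tool from outside, world axes, zero at the start; "wrist_torque": the same for the moment, N m; "grip_width": finger opening in mm; "grasp_force": force on a finger pad.
Only numpy, scipy, OpenCV 4.12 (cv2) and the standard library are available. Lean on these libraries where they do the work, as an engineer would, in place of code of your own. Each camera call takes 0.05 s, during which the arm holds its last target. There are 200 camera calls.

## Working session

There is one attempt and no reset: what is moved stays moved. The work goes in short steps, each a Python script; the robot and the scene stay as the last script left them, time stands still between calls to the robot, and variables do not carry over. Pictures are saved under pics/ and viewed, at most 10 in all, crops included, and the job is handed in when it is done.

```bash
ls; mkdir -p pics
cat > h.py <<'E'
import numpy as np, cv2
from plant import ctrl, sensors, optics
def ray(name,u,v,st=None):
    p=optics.camera_params(name); K=np.array(p["mtx"])
    d=np.array([(u-K[0,2])/K[0,0],(v-K[1,2])/K[1,1]]); s=d.copy()
    for _ in range(20): s=d/(1+p["k1"]*(s@s))
    c=np.array([s[0],s[1],1.])
    if name=="wrist":
        T=np.array(p["T_tool_cam"]); R=np.array(st["eef_rot"])
        return R@T[:3,3]+np.array(st["eef_pos"]), R@T[:3,:3]@c
    R=np.array(p["R"]); return -R.T@np.array(p["t"]), R.T@c
def onplane(name,u,v,z,st=None):
    o,d=ray(name,u,v,st); return o+d*(z-o[2])/d[2]
def bydepth(name,u,v,D,st=None):
    o,d=ray(name,u,v,st); return o+d*D[int(round(v)),int(round(u))]
def snap(name,tag):
    st=sensors.read_state(); im,D=optics.grab_frame(name)
    cv2.imwrite(f"pics/{tag}.png",im[:,:,::-1]); np.savez(f"pics/{tag}.npz",im=im,D=D,pos=st["eef_pos"],rot=st["eef_rot"])
    return st,im,D
def load(tag):
    z=np.load(f"pics/{tag}.npz"); return dict(eef_pos=z["pos"],eef_rot=z["rot"]),z["im"],z["D"]
E
python3 - <<'E'
from h import *
snap("top","top0"); snap("side","side0")
print(ctrl.tcp_to_tips, {k:np.round(v,3).tolist() for k,v in optics.camera_params("wrist").items()})
E
```

```text
pics
25.0 {'mtx': [[341.289, 0.0, 314.309], [0.0, 341.289, 199.042], [0.0, 0.0, 1.0]], 'k1': -0.021, 'T_tool_cam': [[-0.001, -0.96, -0.28, 71.964], [1.0, -0.001, -0.0, 1.055], [0.0, -0.28, 0.96, -117.675], [0.0, 0.0, 0.0, 1.0]]}
```

View pics/top0.png

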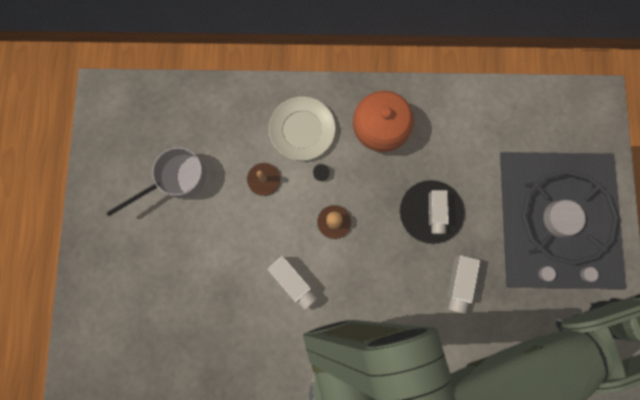

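View pics/side0.png

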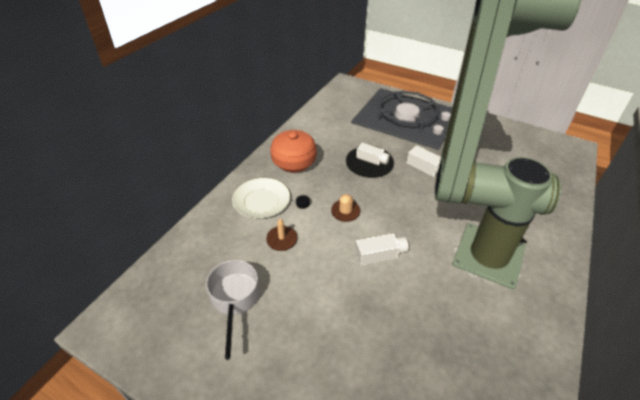

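The three white bottles are at top-view pixels (438,212) on the black trivet, (292,282) bare counter, and (465,284) bare counter. The one on the trivet is small, with its neck down-image. The slim stand is at (264,179) and the wide one at (335,221). Next I measure and crop close.

```bash
cat > m.py <<'E'
from h import *
st,im,D=load("top0")
hsv=cv2.cvtColor(im,cv2.COLOR_RGB2HSV)
for n,(u,v),z in [("trivet",(432,211),10),("slim",(264,179),12),("wide",(335,221),12),("cap",(321,172),22),("pot",(383,120),100),("plate",(302,128),22),("pan",(178,172),70),("base?",(330,395),0)]:
    print(n,onplane("top",u,v,z).round(),bydepth("top",u,v,D).round())
# white blobs
m=((hsv[...,1]<45)&(hsv[...,2]>135)).astype(np.uint8)
n,l,s,c=cv2.connectedComponentsWithStats(m)
for i in range(1,n):
    if 100<s[i,4]<3000:
        v,u=np.where(l==i); P=np.array([bydepth("top",a,b,D) for a,b in zip(u,v)])
        z=np.median(P[:,2]); Q=np.array([onplane("top",a,b,z) for a,b in zip(u,v)])
        r=cv2.minAreaRect(Q[:,:2].astype(np.float32)); print(c[i].round(),s[i,4],"z",z.round(),r)
# high points: pegs
v,u=np.mgrid[140:250,220:370]; P=np.array([bydepth("top",a,b,D) for a,b in zip(u.ravel(),v.ravel())])
for n,c0 in (("A",(264,179)),("B",(335,221))):
    k=(np.hypot(u.ravel()-c0[0],v.ravel()-c0[1])<25)
    q=P[k]; t=q[q[:,2]>50]; f=q[(q[:,2]>7)&(q[:,2]<17)]
    print(n,"peg",len(t),t.mean(0).round(1) if len(t) else "",t[:,2].max().round() if len(t) else "","foot",len(f),((f.max(0)+f.min(0))/2).round(1),np.ptp(f,0).round())
a=cv2.resize(im[165:265,375:495],None,fx=5,fy=5,interpolation=cv2.INTER_CUBIC)
cv2.imwrite("pics/crop0.png",a[:,:,::-1])
E
python3 m.py
```

```text
trivet [ 516. -240.   10.] [ 509. -230.   54.]
slim [605. 256.  12.] [599. 253.  37.]
wide [482.  44.  12.] [474.  45.  79.]
cap [626.  87.  22.] [626.  87.  19.]
pot [761. -87. 100.] [755. -85. 118.]
plate [760. 146.  22.] [766. 147.   4.]
pan [609. 494.  70.] [625. 517.  -0.]
base? [-3. 53.  0.] [ 69.  56. 325.]
[465.  91.] 180 z -1.0 ((895.591552734375, -352.3290710449219), (63.869083404541016, 41.86015319824219), 83.21343231201172)
[341. 152.] 268 z -1.0 ((682.9022216796875, 26.040626525878906), (60.16410827636719, 84.20625305175781), 48.924530029296875)
[230. 158.] 300 z 0.0 ((669.1929321289062, 356.576416015625), (87.49957275390625, 64.1798095703125), 38.26796340942383)
[189. 174.] 605 z 6.0 ((617.0761108398438, 481.4794921875), (106.41456604003906, 65.72720336914062), 3.3249220848083496)Traceback (most recent call last):
  File "m.py", line 11, in <module>
    v,u=np.where(l==i); P=np.array([bydepth("top",a,b,D) for a,b in zip(u,v)])
                                    ~~~~~~~^^^^^^^^^^^^^
  File "h.py", line 15, in bydepth
    o,d=ray(name,u,v,st); return o+d*D[int(round(v)),int(round(u))]
        ~~~^^^^^^^^^^^^^
  File "h.py", line 4, in ray
    p=optics.camera_params(name); K=np.array(p["mtx"])
ValueError: time passes only in moves, steps and waits
```

```bash
sed -i '2a import functools\n@functools.lru_cache(None)\ndef cp(n): return optics.camera_params(n)' h.py; sed -i 's/p=optics.camera_params(name)/p=cp(name)/' h.py
sed -i 's/>135/>165/; s/100<s/150<s/' m.py; python3 m.py
```

```text
trivet [ 516. -240.   10.] [ 509. -230.   54.]
slim [605. 256.  12.] [599. 253.  37.]
wide [482.  44.  12.] [474.  45.  79.]
cap [626.  87.  22.] [626.  87.  19.]
pot [761. -87. 100.] [755. -85. 118.]
plate [760. 146.  22.] [766. 147.   4.]
pan [609. 494.  70.] [625. 517.  -0.]
base? [-3. 53.  0.] [ 69.  56. 325.]
[307. 128.] 2533 z 9.0 ((767.1773681640625, 132.2220458984375), (192.18333435058594, 163.55694580078125), 0.7430047392845154)
[190. 175.] 321 z 6.0 ((617.994873046875, 478.6098327636719), (51.83068084716797, 95.97262573242188), 75.40609741210938)
[439. 210.] 551 z 53.0 ((508.62060546875, -251.28713989257812), (42.46807861328125, 118.36054992675781), 88.6930160522461)
[290. 281.] 970 z 56.0 ((303.30340576171875, 162.75430297851562), (151.66615295410156, 54.54107666015625), 42.36210250854492)
[464. 282.] 977 z 56.0 ((305.1532287597656, -313.83673095703125), (54.20689392089844, 150.46652221679688), 76.91932678222656)
A peg 62 [583.5 245.1 164.4] 1397.0 foot 741 [608.9 252.4  12. ] [133. 128.  10.]
B peg 203 [471.7  49.2 125.8] 1397.0 foot 647 [491.5  57.5  12. ] [118. 114.  10.]
```

View pics/crop0.png

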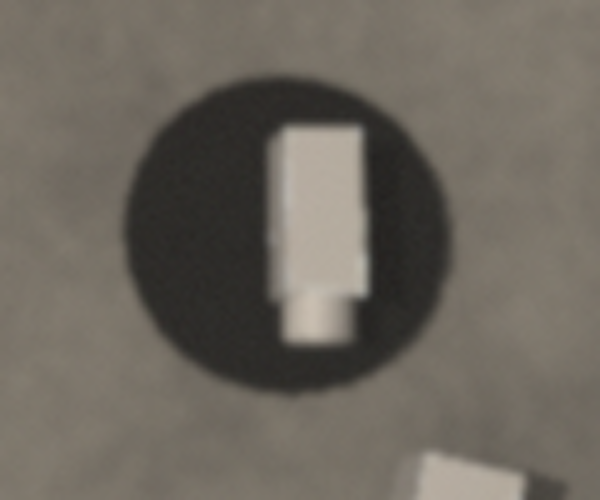

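The trivet bottle measures 118 x 42 mm with its top at 53. The others are about 151 x 54 mm, which is too big. So the trivet bottle it is, mouth towards the robot (down-image, crop (315,340)). Next I take near looks with the wrist camera, stand first, then bottle.

Run:
```python
from h import *
print(np.round(sensors.read_state()["eef_rot"],3).tolist())
R=np.array([[-1,0,0],[0,1,0],[0,0,-1.]])  # tool x toward robot
def down(az): # tool x along azimuth az
    c,s=np.cos(az),np.sin(az); x=np.array([c,s,0]); z=np.array([0,0,-1.]); return np.array([x,np.cross(z,x),z]).T
def go(p):
    az=np.arctan2(p[1],p[0])
    for a in (az,az+np.pi):
        if ctrl.solve_ik(p,down(a)) is not None: 
            ctrl.move_ptp(p,down(a)); print("az",a,sensors.read_state()["t"]); return
go([508,-251,280]); snap("wrist","wb")
go([590,250,300]); snap("wrist","ws")
print(sensors.read_state()["t"])
a=np.hstack([cv2.imread("pics/wb.png"),cv2.imread("pics/ws.png")]); cv2.imwrite("pics/pair.png",cv2.resize(a,(800,250)))
```

```text
[[0.909, 0.418, -0.001], [0.418, -0.909, 0.002], [0.0, -0.002, -1.0]]
az -0.45891204850446315 1.525
az 0.4007934485752348 3.4167
3.4667
```

View pics/pair.png

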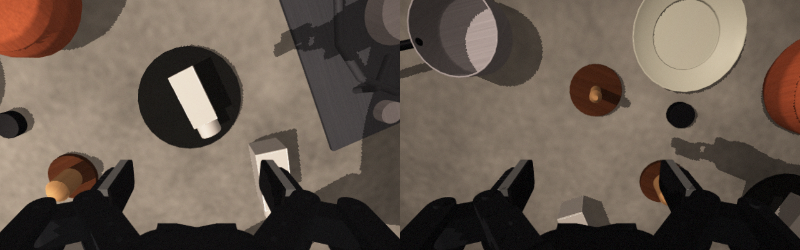

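Left view (wb): the bottle is at full-res pixel (310,160), mouth at (335,205). Right view (ws): the slim stand's foot is at (314,144) and the peg at (313,150). The wide stand is at the bottom edge.

```bash
cat > m2.py <<'E'
from h import *
def cloud(tag,c,r):
    st,im,D=load(tag); v,u=np.mgrid[c[1]-r:c[1]+r,c[0]-r:c[0]+r]; u=u.ravel();v=v.ravel()
    P=np.array([bydepth("wrist",a,b,D,st) for a,b in zip(u,v)]); return st,u,v,P,cv2.cvtColor(im,cv2.COLOR_RGB2HSV)[v,u]
st,u,v,P,h=cloud("wb",(312,160),75)
w=(h[:,1]<70)&(h[:,2]>120)
k=w&(abs(P[:,2]-54)<4); Q=P[k]; print("top face n,z",k.sum(),np.median(Q[:,2]))
r=cv2.minAreaRect(np.array([onplane("wrist",a,b,54,st)[:2] for a,b in zip(u[k],v[k])],np.float32)); print("face",r)
k2=w&(P[:,2]>25)&(P[:,2]<65)
r2=cv2.minAreaRect(P[k2][:,:2].astype(np.float32)); print("all",r2, cv2.boxPoints(r2).round().tolist())
d=P[~w&(h[:,2]<60)&(P[:,2]>5)&(P[:,2]<15)]; print("trivet",cv2.minEnclosingCircle(d[:,:2].astype(np.float32)))
st,u,v,P,h=cloud("ws",(314,145),55)
k=(abs(P[:,2]-12)<4)&(h[:,1]>90); print("foot",cv2.minEnclosingCircle(P[k][:,:2].astype(np.float32)),P[k].mean(0).round(1))
k=(P[:,2]>30)&(P[:,2]<110); q=P[k]; print("peg n",k.sum(),"zmax",q[:,2].max()); 
t=q[q[:,2]>84]; print("tip",len(t),t.mean(0).round(1), "peg px",u[k].mean(),v[k].mean())
if len(t): kk=k&(P[:,2]>84); print("tip on z=92",np.mean([onplane("wrist",a,b,90,st) for a,b in zip(u[kk],v[kk])],0))
E
python3 m2.py
```

```text
top face n,z 4353 54.04028186804072
face ((511.160400390625, -254.48147583007812), (43.95204544067383, 118.55643463134766), 89.87432098388672)
all ((510.6265869140625, -254.38218688964844), (44.011383056640625, 119.6174545288086), 89.82665252685547) [[451.0, -276.0], [570.0, -277.0], [571.0, -233.0], [451.0, -232.0]]
trivet ((517.3042602539062, -242.9625244140625), 94.30877685546875)
foot ((608.4412841796875, 257.09454345703125), 49.800392150878906) [610.5 257.9  12.1]
peg n 409 zmax 93.71591532085313
tip 229 [608.9 257.3  89.2] peg px 312.7334963325183 152.1124694376528
tip on z=92 [609.01143049 257.30183248  90.        ]
```

```bash
cat > plan.py <<'E'
from h import *
B=np.array([510.8,-254.4]); S=np.array([608.7,257.2]); d=45.  # grasp distance from bottle bottom
G=np.array([B[0]+60-d,B[1],36.])      # grasp point; long axis at z=32
OFF=np.array([0,0,6.])                # grasp point in tool
Q=np.array([[0,0,-1],[0,1,0],[1,0,0.]])
def Rz(p): c,s=np.cos(p),np.sin(p); return np.array([[c,-s,0],[s,c,0],[0,0,1]])
def Rg(a,sg):
    z=np.array([-np.sin(a),0,-np.cos(a)]); y=np.array([0,sg,0.]); return np.array([np.cross(y,z),y,z]).T
def tcp(p,R): return p-R@OFF
def place(a,sg,psi,h):                # pose with bottle axis on the peg, rim h above seat
    R=Rz(psi)@Q@Rg(a,sg); lat=Rz(psi)@Q@np.array([0,0,4.])  # grasp point is 4 above long axis
    return tcp(np.array([*S,12+h+120-d])+lat,R),R
E
python3 - <<'E'
from plan import *
print((Q@[-1,0,0]))
for a in np.radians([0,15,30,40]):
  for sg in (1,-1):
    R=Rg(a,sg); g=[ctrl.solve_ik(tcp(G+[0,0,h],R),R) for h in (0,120,250)]
    for psi in np.radians([-20,0,23,45]):
        p=[ctrl.solve_ik(*place(a,sg,psi,h)) for h in (0,100,200)]
        ok=[x is not None for x in g+p]
        if all(ok): print(np.degrees(a),sg,np.degrees(psi).round(),np.round(g[0],2),np.round(p[0],2),np.round(p[2],2))
        elif psi==0: print(np.degrees(a),sg,ok)
E
```

```text
[ 0.  0. -1.]
0.0 1 0.0 [-0.6   0.48  1.67 -0.    0.99 -2.17] [0.48 0.82 2.02 3.64 1.31 1.43] [0.48 0.28 2.12 3.75 0.93 1.17]
0.0 1 23.0 [-0.6   0.48  1.67 -0.    0.99 -2.17] [0.16 0.81 2.1  2.89 1.36 1.63] [0.16 0.21 2.22 2.82 0.89 1.78]
0.0 1 45.0 [-0.6   0.48  1.67 -0.    0.99 -2.17] [-0.11  0.82  2.02  2.23  1.39  1.8 ] [-0.11  0.27  2.13  2.11  1.14  2.18]
0.0 -1 0.0 [-0.6   0.48  1.67 -0.    0.99  0.97] [ 0.48  0.82  2.02  3.64  1.31 -1.71] [ 0.48  0.28  2.12  3.75  0.93 -1.97]
0.0 -1 23.0 [-0.6   0.48  1.67 -0.    0.99  0.97] [ 0.16  0.81  2.1   2.89  1.36 -1.52] [ 0.16  0.21  2.22  2.82  0.89 -1.37]
0.0 -1 45.0 [-0.6   0.48  1.67 -0.    0.99  0.97] [-0.11  0.82  2.02  2.23  1.39 -1.34] [-0.11  0.27  2.13  2.11  1.14 -0.96]
14.999999999999998 1 0.0 [-0.53  0.62  1.48 -0.14  1.28 -2.05] [0.47 0.62 2.07 3.73 0.91 1.32] [0.47 0.11 2.09 4.11 0.56 0.81]
14.999999999999998 1 23.0 [-0.53  0.62  1.48 -0.14  1.28 -2.05] [0.16 0.59 2.15 2.85 0.92 1.69] [0.16 0.03 2.18 2.57 0.43 2.04]
14.999999999999998 1 45.0 [-0.53  0.62  1.48 -0.14  1.28 -2.05] [-0.09  0.62  2.07  2.11  1.04  1.97] [-
[... 620 characters left out ...]
1.28 -0.23  1.56  1.15] [ 0.18  0.41  2.12  2.71  0.47 -1.29] [ 0.18 -0.04  2.06  1.16  0.21  0.31]
29.999999999999996 -1 45.0 [-0.48  0.77  1.28 -0.23  1.56  1.15] [-0.03  0.45  2.05  1.84  0.72 -0.84] [-0.03  0.03  1.99  1.27  0.72 -0.1 ]
40.0 1 [True, True, True, False, True, True]
40.0 1 23.0 [-0.45  0.88  1.15 -0.29  1.74 -1.98] [0.2  0.35 2.06 2.24 0.2  2.33] [ 0.2  -0.04  1.96  0.42  0.39 -2.1 ]
40.0 -1 [True, True, True, False, False, True]
40.0 -1 23.0 [-0.45  0.88  1.15 -0.29  1.74  1.16] [ 0.2   0.35  2.06  2.24  0.2  -0.81] [ 0.2  -0.04  1.96  0.42  0.39  1.04]
40.0 -1 45.0 [-0.45  0.88  1.15 -0.29  1.74  1.16] [ 0.02  0.38  2.    1.49  0.56 -0.46] [0.02 0.02 1.9  0.91 0.74 0.26]
```

```bash
cat >> plan.py <<'E'
a=np.radians(30); sg=-1; psi=np.radians(45); R0=Rg(a,sg)
def rep(s=""):
    st=sensors.read_state(); print(s,"t",round(st["t"],2),"pos",np.round(st["eef_pos"],1),"q",np.round(st["q"],2),"F",np.round(st["force"],1),"w",round(st["grip_width"],1),"gf",round(float(np.max(st["grasp_force"])),1)); return st
E
python3 - <<'E'
from plan import *
ctrl.gripper_to(85,40)
ctrl.move_ptp(tcp(G,R0)-R0[:,2]*130,R0); rep("pre")
hit=ctrl.move_l(tcp(G,R0),vel=120,threshold=8); rep(f"down {hit}")
if not hit:
    ctrl.gripper_to(30,40); rep("grip")
    ctrl.move_l(tcp(G+[0,0,60],R0),vel=120); rep("lift")
    snap("wrist","g1"); snap("side","g1s")
    cv2.imwrite("pics/pair2.png",cv2.resize(np.hstack([cv2.imread("pics/g1.png"),cv2.imread("pics/g1s.png")]),(800,250)))
E
```

```text
pre t 5.58 pos [ 594.6 -253.1  154.6] q [-0.44  0.76  1.05 -0.22  1.81  1.13] F [-0.3  0.4  0.4] w 85.2 gf 0.0
down False t 6.82 pos [ 529.8 -254.8   42.1] q [-0.48  0.77  1.28 -0.23  1.56  1.15] F [ 0.1 -0.1 -0.3] w 84.9 gf 0.0
grip t 7.28 pos [ 529.4 -254.6   41.7] q [-0.48  0.77  1.28 -0.23  1.56  1.15] F [1.1 0.5 1.7] w 43.7 gf 42.4
lift t 7.92 pos [ 528.7 -254.3  101.2] q [-0.48  0.69  1.27 -0.23  1.65  1.13] F [ 0.7  0.4 -0.7] w 43.9 gf 42.2
```

View pics/pair2.png

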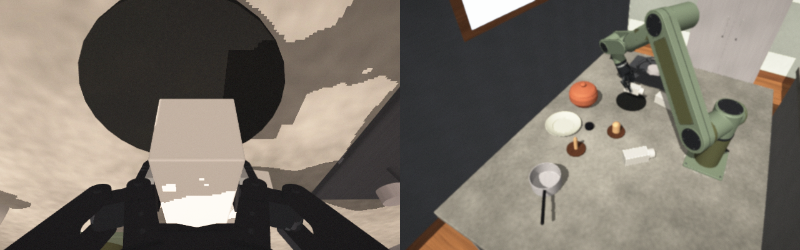

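The wrist view shows the bottle squarely between the pads (base edge at about pixel (200,160)) and off the trivet. The side view agrees. Now carry and turn it.

Run:
```python
from plan import *
ctrl.move_l(tcp(G+[0,0,250],R0),vel=200); st=rep("lifted")
p,R=place(a,sg,psi,180); q=ctrl.solve_ik(p,R); print("target",np.round(q,2))
q0=np.array(st["q"])
if q is not None and np.abs(np.array(q)-q0).max()<2.8:
    ctrl.move_ptp(p,R); rep("above")
    p,R=place(a,sg,psi,100); ctrl.move_l(p,vel=120); rep("hover"); snap("side","h1"); snap("top","h1t"); snap("wrist","h1w")
    c=cv2.imread("pics/h1.png")[150:290,200:380]; t=cv2.imread("pics/h1t.png")[110:250,180:360]
    cv2.imwrite("pics/pair3.png",cv2.resize(np.hstack([c,t]),(800,311),interpolation=cv2.INTER_CUBIC))
```

```text
lifted t 9.12 pos [ 528.2 -254.1  289.5] q [-0.48  0.52  1.14 -0.25  1.95  1.05] F [-0.2 -1.2 -0.5] w 43.3 gf 42.2
target [-0.03  0.06  2.01  1.33  0.71 -0.18]
above t 10.99 pos [602.8 250.4 270.3] q [-0.03  0.06  2.01  1.33  0.71 -0.17] F [-0.3  0.6 -1.2] w 43.4 gf 42.1
hover t 11.81 pos [602.9 250.5 190.7] q [-0.03  0.22  2.05  1.56  0.68 -0.48] F [ 0.8 -0.1 -1. ] w 43.6 gf 42.1
```

View pics/pair3.png

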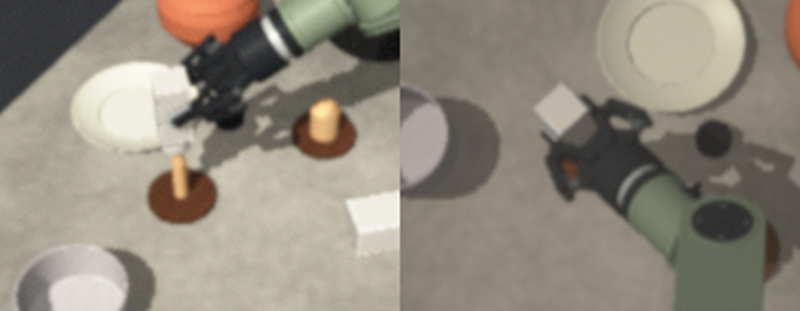

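The side view shows the bottle mouth-down just above the slim peg (bottle neck (172,148), tip (179,158) in the crop). I check the bottle's true position from its upturned base in the wrist depth.

```bash
cat > chk.py <<'E'
from plan import *
for n,tag in (("wrist","h1w"),("top","h1t"),("side","h1")):
    st,im,D=load(tag); h=cv2.cvtColor(im,cv2.COLOR_RGB2HSV)
    v,u=np.where((h[...,1]<70)&(h[...,2]>110)&(D>0))
    P=np.array([bydepth(n,x,y,D,st) for x,y in zip(u,v)])
    k=(np.hypot(*(P[:,:2]-S).T)<60)&(P[:,2]>215)&(P[:,2]<245)
    kk=(np.hypot(*(P[:,:2]-S).T)<60)&(P[:,2]>105)&(P[:,2]<245)
    if k.sum()<20: print(n,k.sum()); continue
    zm=np.median(P[k][:,2]); A=np.c_[P[k][:,:2],np.ones(k.sum())]
    f=k&(abs(P[:,2]-zm)<5); co=np.linalg.lstsq(np.c_[P[f][:,:2],np.ones(f.sum())],P[f][:,2],rcond=None)[0]
    print(n,k.sum(),"z",zm,cv2.minAreaRect(P[f][:,:2].astype(np.float32)),"slope",co[:2].round(3),"zmin",P[kk][:,2].min())
    # neck near rim
    m=kk&(P[:,2]<135)&(P[:,2]>108)
    if m.sum()>10: print("  neck",m.sum(),P[m].mean(0).round(1),P[m].min(0).round(1),P[m].max(0).round(1))
E
python3 chk.py
```

```text
wrist 17975 z 231.94915701796393 ((599.8599853515625, 244.99696350097656), (77.7918472290039, 45.2236213684082), 46.76692199707031) slope [0.019 0.016] zmin 148.19575947689341
top 318 z 231.88200012848597 ((608.4197998046875, 258.2268371582031), (45.39155960083008, 43.07000732421875), 45.93703842163086) slope [0.003 0.018] zmin 167.3033389740383
side 234 z 230.0606122902891 ((607.8043212890625, 257.2850341796875), (44.75513458251953, 46.362430572509766), 43.43251037597656) slope [ 0.024 -0.025] zmin 109.2510061266737
  neck 54 [598.1 267.6 120.8] [588.4 247.  109.3] [617.  276.7 133.1]
```

The bottle is centred within 1 mm of the peg (608.2, 257.8 against 608.7, 257.2), upright within about 1°, at the expected height. Lower it.

Run:
```python
from plan import *
p,R=place(a,sg,psi,8); hit=ctrl.move_l(p,vel=60,threshold=6); rep(f"near {hit} want {p.round(1)}")
if not hit:
    p,R=place(a,sg,psi,-4); hit=ctrl.move_l(p,vel=12,threshold=4); rep(f"seat {hit} seatz {place(a,sg,psi,0)[0].round(1)}")
snap("side","s1")
```

```text
near False want [602.2 250.7  98. ] t 13.64 pos [602.5 250.7  98.5] q [-0.03  0.43  2.05  1.82  0.71 -0.82] F [ 0.2 -0.2 -0.7] w 43.6 gf 42.1
seat True seatz [602.2 250.7  90. ] t 14.28 pos [602.4 250.8  91.2] q [-0.03  0.45  2.05  1.84  0.72 -0.84] F [1.2 0.6 2.3] w 43.3 gf 42.3
```

Run:
```python
from plan import *
p=np.array(sensors.read_state()["eef_pos"])
hit=ctrl.move_l(p-[0,0,3],vel=10,threshold=7); rep(f"press {hit}")
ctrl.gripper_to(60,20); rep("half"); ctrl.gripper_to(85); ctrl.hold(.2)
st=sensors.read_state(); R=np.array(st["eef_rot"])
ctrl.move_l(np.array(st["eef_pos"])-R[:,2]*130,vel=120); rep("away")
snap("side","e1"); snap("top","e1t"); snap("wrist","e1w")
c=cv2.imread("pics/e1.png")[150:290,200:380]; t=cv2.imread("pics/e1w.png")
cv2.imwrite("pics/pair4.png",np.hstack([cv2.resize(c,(400,311)),cv2.resize(t,(400,311))]))
S_=S
st,im,D=load("e1t"); h=cv2.cvtColor(im,cv2.COLOR_RGB2HSV)
for n,tag in (("wrist","e1w"),("top","e1t")):
    st,im,D=load(tag); h=cv2.cvtColor(im,cv2.COLOR_RGB2HSV); v,u=np.where((h[...,1]<70)&(h[...,2]>110)&(D>0))
    P=np.array([bydepth(n,x,y,D,st) for x,y in zip(u,v)]); k=(np.hypot(*(P[:,:2]-S).T)<50)&(P[:,2]>122)&(P[:,2]<150)
    if k.sum()>20: print(n,k.sum(),np.median(P[k][:,2]),cv2.minAreaRect(P[k][:,:2].astype(np.float32)))
```

```text
press True t 14.54 pos [602.8 251.1  91.2] q [-0.03  0.45  2.05  1.84  0.72 -0.84] F [-0.2  0.5  2.1] w 43.5 gf 42.3
half t 14.85 pos [602.3 251.1  90.6] q [-0.03  0.45  2.05  1.84  0.72 -0.84] F [-1.3 -0.2  0.4] w 60.2 gf 0.0
away t 16.66 pos [523.1 171.4 155.6] q [-0.27  0.15  2.25  1.54  0.86 -0.68] F [-0.5  0.3 -0.5] w 84.8 gf 0.0
wrist 2556 132.05121106545903 ((610.3604125976562, 256.67718505859375), (45.408538818359375, 43.936546325683594), 44.99596405029297)
top 266 131.746824714701 ((607.9118041992188, 258.7821350097656), (45.091148376464844, 42.716373443603516), 46.02828598022461)
```

View pics/pair4.png

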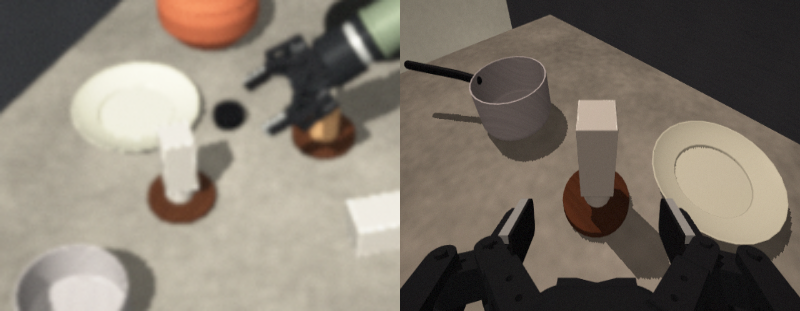

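Both views show the bottle upright on the slim stand's foot (wrist view (597,150)), with its base at z = 132 as expected when seated. The gripper is clear and the bystanders are untouched.

```bash
python3 -c "
from plan import *
print(ctrl.finish_job())"
```

```text
the job is handed in; nothing more can be done
None
```

The bottle is mouth down over the slim peg with its rim on the foot and released; I handed the job in at about 17 s, and the pot, plate, saucepan and cap were never touched.

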